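# Set a tile joint with a spacer and hold the tile against it

## Robot

A 6-joint arm with a two-finger parallel gripper is mounted at the origin on the work surface. World frame = base frame: x ahead of the robot, y to its left, z up, the work surface at z = 0. Lengths are in m, angles in rad, forces in N, time in s.
With the tool pointing down it reaches from about 0.275 to 0.85 m from the base axis. Payload 19 kg.
Tool frame: the origin (TCP) lies at the very end of the fingers, on their centre line; the grasp point (between the pads) lies 19 mm behind it; z points along the fingers, y is the line along which they close (so a half turn about z gives the same grasp; the last joint's range is limited). The gripper opens to 85 mm and grips with 20 to 120 N. Pads are 22 mm wide; open, the fingers measure 114 mm over their backs; the gripper's body (76 mm by 85 mm) begins 54 mm behind the grasp point. The pads swing forward as they close: fully open they stand 13 mm farther back than shut.
Start: joints at [1.114, 0.15, 1.437, -0, 1.554, -0.134], TCP at [0.182, 0.545, 0.231] pointing down, gripper open.
Joint ranges: [-2.8, 2.8], [-0.68, 2.1], [0.12, 2.68], [-1.39, 4.53], [0.16, 2.79], [-2.81, 2.81]. Speed limits (rad/s): [1.89, 1.89, 2.22, 3.01, 3.01, 3.01].

## Interface

Orientations are given as a rotation vector (axis times angle).
In Python, from rig import ctrl, viewer, spotter gives the robot as it stands.
- The arm moves only by the shell command python3 -m jog 'ROWS' [OPENING] [FORCE]. ROWS is JSON, a list of rows, each a list of 2 entries, a list of its own where there are three numbers: the shift along the world's x, y, z as a fraction of full scale, then the turn, a rotation vector about the world's x, y, z as a fraction of full scale. In form: [[[tx, ty, tz], [wx, wy, wz]], ...]. A call has 1 to 10 rows; each row is the pose to reach, as a shift and turn from the pose commanded when the call began; what a row does not reach only later rows make up. Full scale, the value 1, is 15 cm for a shift and 0.5 rad for a turn. A row lasts 1/8 s, in which the tool goes at most 62.5 mm and 10.7 degrees, less where a joint would pass 70% of its speed; a pose out of reach is approached as far as the arm can. A call with a number of a shift or a turn outside -1 to 1 is refused whole. A call with a gripper value outside its range is refused whole. OPENING is the opening in per cent of the stroke, from 0 (shut) to 100 (fully open), set as the call begins (- or left out, the last holds). The fingers move at their own pace and stop on an object; FORCE is the grip in N (left out, the last holds). Time passes only in rows, so rows that repeat a pose let the fingers close. It gives the time, the measured TCP pose, the force, the opening and the grip force at its end, in the units of the state.
- ctrl.read_state(): the state, without advancing time (a new reading comes with each control period).
- viewer.capture(name): name is "side" or "top" or "wrist"; returns a dict with "frame" (480x640x3 uint8, red, green, blue), "range_z" (480x640 float32, m along the optical axis (not along the pixel's ray), 0 where there is no reading), "fovy" (degrees; the focal length in pixels is half the picture's height over the tangent of half this angle, whatever the lens; pixels are square), "cx", "cy" (the principal point, pixels), "R" (3x3) and "t" (3): a world point X has camera coordinates R X + t; the wrist camera has in their place "tool_from_camera" (4x4, takes a point from camera to tool coordinates, whose origin is the TCP and whose axes are the flange's). Camera axes: x right, y down, z forward; pixel columns grow to the right and rows downward; lengths in m; the calibration is good to about 2 mm. A picture is of the moment at which its call begins: read the wrist's pose just before it.
- ctrl.sign_off(): hands the job in; it is judged then, once.
Trained networks look in a picture, given as the dict that the camera call returned (one of the last four; its "shot" number tells which), for a name from the list of things; names that differ only in an ending like _2 or _b are one class to them, and where a whole thing is asked for, a point or a joint stands for the part that bears it (a point fixed in the world has none). Each returns a list of dicts, best first, with "confidence" (0 to 1); they miss things now and then, are a little off and sometimes report something else, mostly with a low value. They report only what shows in the picture. A call takes as long as a camera call. They do not tell look-alikes from the thing itself.
- spotter.outline_of(picture, label): "region" (480x640 bool, what is visible of it) and "pixel" ([column, row] in pixels, amid what is visible of it).
The state is a dict: "clock": time; "q": joint angles; "dq": joint speeds; "effort": joint torques, N m; "eef_pos": TCP position; "eef_rot": TCP orientation; "contact_force": force on the tool from outside, world axes, zero at the start; "ft_torque": the same for the moment, N m; "width": opening from 0.0 (shut) to 1.0 (fully open); "grasp_force": force on a finger pad.
Only numpy, scipy, OpenCV 4.12 (cv2) and the standard library are available. Lean on these libraries where they do the work, as an engineer would, in place of code of your own. Each camera call takes 0.05 s, during which the arm holds its last target. There are 200 camera calls.

## Task

On the plywood setting board the loose white tile stands between two bonded tiles, and the orange spacer fits upright into only one of the two gaps beside it, the wider. Take the spacer from its rack, slide it wholly into that gap, press it firmly down onto the board to be sure it is fully home, and let go of it; then push the white tile sideways by its raised knob until the spacer is clamped flush between the tile and its neighbour, and finish while still holding the tile firmly pressed there, flat on the board. Leave the jar, the bowl and the coral piece alone.

Things in the scene. Friction and masses are not known exactly. Their poses are not given: they have to be found in the camera images.
- board: Plywood setting board fixed to the table, 150 (x) x 370 (y) x 12 mm high. Origin: centre of its underside, on the table. The three tiles stand in a row along its y axis on its top, which is 12 mm above the table.
- blue_tile: Blue glazed tile bonded to the board (does not move), 110 (x) x 80 (y) x 16 mm high, with white petals standing 1 mm proud. Origin: centre of its underside, on the board's top; axes parallel to the board's. It is at either end of the row.
- red_tile: Terracotta tile bonded to the board (does not move), 110 (x) x 100 (y) x 16 mm high, with white petals standing 1 mm proud. Origin: centre of its underside; axes parallel to the board's. It is at the other end of the row.
- white_tile: Loose white tile, 110 (x) x 110 (y) x 16 mm high, about 0.35 kg, on the board between the other two, within 2 degrees of their axes; it slides with 1.5 to 3 N. Origin: centre of its underside. A fixed yellow square knob, 26 x 26 mm, in the middle of its top spans 16 to 32 mm above the origin: push or pinch it. Petals are 1 mm proud. The gaps beside it are about 15 to 19 and 5 to 9 mm wide.
- spacer: Orange rigid spacer, a flat plate standing on edge, 60 (x, length) x 10 (y, thickness) x 60 mm high (z), about 45 g. Origin: centre of its lower edge. It starts upright in the rack's slot. Fully home in a gap, its lower edge rests on the board and it stands 44 mm above the tiles' tops.
- rack: Dark wooden rack fixed to the table, 90 (x) x 50 (y) x 30 mm high, with an open-topped slot 66 (x) x 12 (y) mm and 22 mm deep in its middle, along x. Origin: centre of its underside, on the table. The spacer stands on the slot's floor, 8 mm above the table, and rises 38 mm above the rack. It is at the left or the right of the board.
- jar: Bystander: jar with a steel lid, 64 mm in diameter, 85 mm high, at the board's other side from the rack. Origin: centre of its underside.
- bowl: Bystander: white bowl, 110 mm in diameter, 45 mm high, beyond the board. Origin: centre of its underside.
- coral: Bystander: plaster coral piece about 60 mm in diameter, 50 mm high, beyond the board. Origin: centre of its underside.
There are look-alikes about, which are no part of the job. Of the things shaped like the spacer, the orange one is meant. What is shaped like the white_tile but red is not meant.

How it is judged:
By the outcome, as a careful person would: the job done as asked, in the order asked, and still so for the second after the job is handed in, while the arm keeps its last pose, push and grip.
It also fails if it takes over 64 s, if anything falls off the work surface, if the arm or the gripper's body presses on something with over 40 N, if the wrist force passes 120 N, or if a joint passes its speed limit or range.

## Working session

There is one attempt and no reset: what is moved stays moved. The work goes in short steps, Python scripts to look and compute and a shell command to move; the robot and the scene stay as the last step left them, time stands still between calls to the robot, and variables do not carry over. Pictures are saved under pics/ and viewed, at most 10 in all, crops included, and the job is handed in when it is done.

```bash
mkdir -p pics; ls; cat > h.py <<'E'
import numpy as np, cv2
from rig import ctrl, viewer, spotter
from scipy.spatial.transform import Rotation as Ro
def cloud(c, st=None):
    f=240/np.tan(np.radians(c["fovy"])/2)
    v,u=np.mgrid[:480,:640]; z=c["range_z"]
    P=np.stack([(u-c["cx"])*z/f,(v-c["cy"])*z/f,z],-1)
    if "R" in c: W=(P-c["t"])@c["R"]
    else:
        T=c["tool_from_camera"]; p=P@T[:3,:3].T+T[:3,3]
        W=p@Ro.from_rotvec(st["eef_rot"]).as_matrix().T+st["eef_pos"]
    W[z==0]=np.nan
    return W
E
python3 - <<'E'
from h import *
s=ctrl.read_state(); print(s)
ims=[]
for n in("top","side"):
    c=viewer.capture(n); W=cloud(c); ims.append(c["frame"]); np.save(n+".npy",W)
    cv2.imwrite(f"pics/{n}0.png",c["frame"][:,:,::-1])
    for l in "board blue_tile red_tile white_tile spacer rack jar bowl coral".split():
        for d in spotter.outline_of(c,l)[:3]:
            r=d["region"]; p=W[r]; p=p[~np.isnan(p[:,0])]
            if len(p): print(n,l,round(d["confidence"],2),np.round(d["pixel"]),r.sum(),np.round(np.median(p,0),3),np.round(np.percentile(p,2,0),3),np.round(np.percentile(p,98,0),3))
E
```

```text
pics
{'clock': 0.0, 'q': array([ 1.11396073e+00,  1.51020462e-01,  1.43802563e+00, -1.97747546e-05,
        1.55382051e+00, -1.33978260e-01]), 'dq': array([ 0.00060087,  0.00028327,  0.00011801, -0.00068942, -0.0001603 ,
        0.00102924]), 'effort': array([ 1.18128050e-03, -7.13072562e+01, -5.70863700e+01, -1.75318378e-04,
        9.24709806e-03, -1.41681610e-05]), 'eef_pos': array([0.18233596, 0.54505978, 0.23065853]), 'eef_rot': array([-5.04886157e-01, -3.10039986e+00,  1.92325350e-03]), 'contact_force': array([-0.28015428,  0.05338985, -0.66522198]), 'ft_torque': array([ 0.03535168, -0.02214252,  0.03680452]), 'grasp_force': 0.0, 'width': 0.9982582309888308}
top board 0.93 [283. 278.] 4257 [0.485 0.02  0.012] [ 0.395 -0.188 -0.   ] [0.592 0.178 0.027]
top blue_tile 0.66 [263. 268.] 1638 [0.515 0.103 0.028] [0.463 0.062 0.021] [0.57  0.146 0.032]
top red_tile 0.9 [355. 286.] 1948 [ 0.471 -0.115  0.028] [ 0.417 -0.166  0.024] [ 0.525 -0.064  0.033]
top white_tile 0.95 [310. 278.] 2156 [ 0.496 -0.004  0.028] [ 0.443 -0.058  0.023] [0.552 0.049 0.045]
top white_tile 0.89 [456. 221.
[... 1377 characters left out ...]
2]
side white_tile 0.58 [287. 283.] 1753 [ 0.468 -0.127  0.026] [ 0.413 -0.173  0.014] [ 0.523 -0.067  0.029]
side spacer 0.89 [299. 346.] 570 [ 0.421 -0.319  0.053] [ 0.394 -0.327  0.026] [ 0.452 -0.31   0.068]
side spacer 0.59 [322. 397.] 441 [ 0.416 -0.429  0.045] [ 0.399 -0.444  0.003] [ 0.441 -0.4    0.06 ]
side rack 0.57 [302. 365.] 1046 [ 0.412 -0.334  0.026] [ 0.376 -0.348  0.   ] [ 0.467 -0.303  0.03 ]
side jar 0.93 [236. 193.] 706 [0.473 0.286 0.05 ] [0.447 0.275 0.001] [0.504 0.329 0.084]
side bowl 0.96 [411. 257.] 1304 [ 0.772 -0.162  0.026] [ 0.709 -0.23   0.002] [ 0.809 -0.128  0.044]
side coral 0.84 [351. 195.] 369 [0.77  0.154 0.022] [ 0.747  0.139 -0.002] [0.802 0.183 0.049]
```

```bash
python3 - <<'E'
from h import *
c=viewer.capture("top"); W=cloud(c); F=c["frame"]
cv2.imwrite("pics/crop1.png",cv2.resize(F[190:350,220:520],None,fx=2.6,fy=2.6,interpolation=cv2.INTER_CUBIC)[:,:,::-1])
def fit(n,l,k,W,r,zlo,zhi):
    m=r&(W[...,2]>zlo)&(W[...,2]<zhi); p=W[m][:,:2].astype(np.float32)
    (x,y),(a,b),t=cv2.minAreaRect(p*1000); print(n,l,k,len(p),np.round([x,y,a,b,t],1),"pca med",np.round(np.median(p,0),3), F[m].mean(0).round() if n=="top" else c2["frame"][m].mean(0).round())
c2=viewer.capture("side"); W2=cloud(c2)
for n,cc,w in(("top",c,W),("side",c2,W2)):
  for l,lo,hi in(("board",-.1,.2),("blue_tile",.024,.034),("red_tile",.024,.034),("white_tile",.024,.034),("white_tile",.037,.06),("spacer",.06,.08),("rack",.025,.034)):
    for k,d in enumerate(spotter.outline_of(cc,l)[:2]):
        if (d["region"]&(w[...,2]>lo)&(w[...,2]<hi)).sum()>15: fit(n,l,k,w,d["region"],lo,hi)
E
```

```text
top board 0 3503 [495.3  -5.9 369.9 152.   78.7] pca med [0.481 0.035] [171. 148.  95.]
top blue_tile 0 1520 [516.4 104.   80.5 108.7  78.4] pca med [0.515 0.104] [ 95. 121. 140.]
top red_tile 0 1908 [ 471.3 -115.4   99.2  109.1   78. ] pca med [ 0.471 -0.115] [176. 111.  79.]
top white_tile 0 105 [ 630.  -369.6   26.4   26.3   78.1] pca med [ 0.629 -0.369] [160.  16.  11.]
top white_tile 1 1991 [498.1  -6.3 109.7 109.8  78.2] pca med [ 0.495 -0.007] [177. 176. 152.]
top white_tile 1 128 [497.9  -6.7  25.8  26.   78.7] pca med [ 0.498 -0.007] [173. 169.  40.]
top spacer 0 55 [ 422.3 -414.7   53.3    9.8   47.5] pca med [ 0.423 -0.414] [ 27. 133. 124.]
top spacer 1 127 [ 423.4 -313.6   59.7    9.9   12.2] pca med [ 0.423 -0.314] [159.  82.   7.]
top rack 0 567 [ 423.7 -315.    89.7   51.3   11.4] pca med [ 0.423 -0.307] [72. 41. 20.]
side board 0 2298 [495.8   2.1 391.8 155.7  78.3] pca med [ 0.454 -0.11 ] [211. 176. 115.]
side board 1 645 [475.6 300.1  55.1  59.   32.8] pca med [0.474 0.286] [133. 133. 124.]
side blue_tile 0 695 [516.  101.7  84.6 109.1  77.7] pca med [0.514 0.099] [127. 160. 190.]
side red_tile 0 1456 [ 470.6 -117.   102.7  109.6   78.3] pca med [ 0.47 -0.12] [224. 145. 106.]
side white_tile 0 1192 [496.5 -12.3 124.3 110.   78.1] pca med [ 0.492 -0.019] [227. 222. 193.]
side white_tile 1 173 [ 628.7 -370.9   28.1   26.3   73.7] pca med [ 0.628 -0.373] [202.  15.   9.]
side white_tile 0 81 [497.1  -8.8  28.6  25.6  77.5] pca med [ 0.497 -0.01 ] [221. 207.  14.]
side rack 0 577 [ 423.5 -318.8   90.7   48.4    9.5] pca med [ 0.415 -0.329] [84. 48. 25.]
```

View pics/crop1.png

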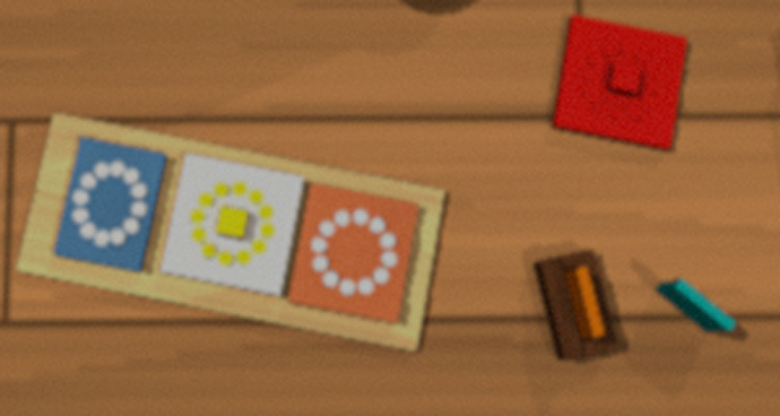

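The wanted spacer is the orange plate in the rack at crop (590,302), about full-frame (446,306). The teal one at (703,307) is a look-alike. The white tile is the one with the yellow knob at (232,222), not the red one at (622,80). The wider gap, about 17 mm, is on the blue side, at about crop (165,215).

```bash
j="python3 -m jog"
python3 -m jog '[[[0.09,-0.32,0],[0,0,0.06]],[[0.18,-0.64,-0.05],[0,0,0.12]],[[0.268,-0.955,-0.1],[0,0,0.177]]]' 45 60
python3 -m jog '[[[0.09,-0.32,0],[0,0,0.06]],[[0.18,-0.64,-0.05],[0,0,0.12]],[[0.268,-0.955,-0.1],[0,0,0.177]]]'
python3 -m jog '[[[0.09,-0.32,0],[0,0,0.06]],[[0.18,-0.64,-0.05],[0,0,0.12]],[[0.268,-0.955,-0.1],[0,0,0.177]]]'
python3 -m jog '[[[0.09,-0.32,0],[0,0,0.06]],[[0.18,-0.64,-0.05],[0,0,0.12]],[[0.268,-0.955,-0.1],[0,0,0.177]]]'
python3 -m jog '[[[0.09,-0.32,0],[0,0,0.06]],[[0.18,-0.64,-0.05],[0,0,0.12]],[[0.268,-0.955,-0.1],[0,0,0.177]]]'
python3 -m jog '[[[0.09,-0.32,0],[0,0,0.06]],[[0.18,-0.64,-0.05],[0,0,0.12]],[[0.268,-0.955,-0.1],[0,0,0.177]],[[0.268,-0.955,-0.1],[0,0,0.177]],[[0.268,-0.955,-0.1],[0,0,0.177]],[[0.268,-0.955,-0.1],[0,0,0.177]]]'
cat >> h.py <<'E'
def yaw(s):
    y=Ro.from_rotvec(s["eef_rot"]).as_matrix()[:,1]; return np.degrees(np.arctan2(-y[0],y[1]))
def rect(m,W,F=None):
    p=W[m][:,:2].astype(np.float32)
    (x,y),(a,b),t=cv2.minAreaRect(p*1000); return len(p),np.round([x,y,a,b,t],1)
E
python3 - <<'E'
from h import *
s=ctrl.read_state(); print(s["eef_pos"],yaw(s),s["q"],s["dq"].max())
c=viewer.capture("wrist"); W=cloud(c,s); cv2.imwrite("pics/w1.png",c["frame"][:,:,::-1])
for d in spotter.outline_of(c,"spacer")[:2]:
    r=d["region"]; z=W[...,2]; print(d["confidence"],d["pixel"],np.nanpercentile(z[r],[5,50,95])); 
    print(rect(r&(z>.058)&(z<.08),W))
for d in spotter.outline_of(c,"rack")[:1]:
    r=d["region"]; print(rect(r&(W[...,2]>.024)&(W[...,2]<.036),W))
E
```

```text
clock: 2.17
eef_pos: [0.2227, 0.4006, 0.2161]
eef_rot: [0.365, 3.12, 0.0]
contact_force: [0.8, 0.5, 0.5]
width: 0.448
grasp_force: 0.0
clock: 2.55
eef_pos: [0.2629, 0.2573, 0.2012]
eef_rot: [0.226, 3.133, 0.0]
contact_force: [1.6, 0.4, 0.0]
width: 0.448
grasp_force: 0.0
clock: 2.92
eef_pos: [0.3031, 0.114, 0.1864]
eef_rot: [0.088, 3.139, 0.0]
contact_force: [0.7, 0.4, -0.3]
width: 0.449
grasp_force: 0.0
clock: 3.3
eef_pos: [0.3434, -0.0295, 0.1714]
eef_rot: [-0.05, 3.14, -0.001]
contact_force: [0.3, 0.4, -0.2]
width: 0.45
grasp_force: 0.0
clock: 3.68
eef_pos: [0.3836, -0.1729, 0.1563]
eef_rot: [-0.189, 3.135, -0.001]
contact_force: [0.9, 1.1, -0.3]
width: 0.453
grasp_force: 0.0
clock: 4.42
eef_pos: [0.4236, -0.3134, 0.1417]
eef_rot: [-0.327, 3.124, -0.001]
contact_force: [-0.8, -0.0, -1.0]
width: 0.45
grasp_force: 0.0
[ 0.42360544 -0.31341075  0.14171207] 11.965692898632796 [-7.83260029e-01  9.82352662e-02  1.67964188e+00  1.56761937e-05
  1.36308854e+00 -2.56290041e+00] 0.0028827314310449024
0.98 [321.4, 241.5] [0.03530781 0.06706737 0.0682333 ]
(1961, array([ 425. , -313.8,   60. ,    9.7,   11.8]))
0.82 [151.1, 193.2] [0.00611462 0.04745688 0.05981585]
(1916, array([ 422.1, -416.3,   59.6,   10.9,   49.1]))
(8854, array([ 425.2, -313.8,   90.2,   50.3,   11.5]))
```

View pics/w1.png

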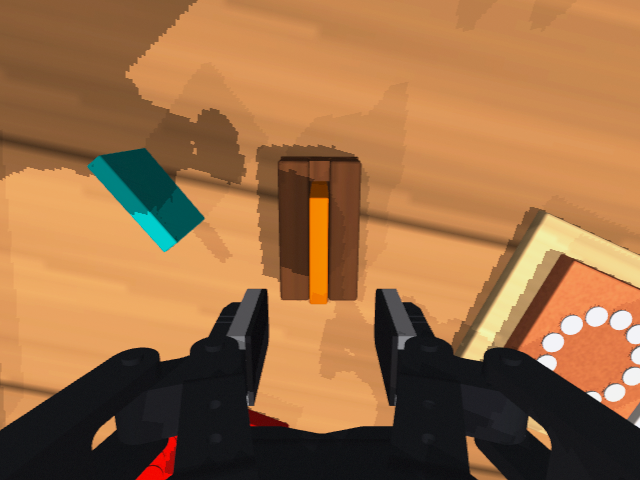

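The picture shows the orange spacer in the rack at (320,240), centred and square between the fingers, with the teal look-alike well clear at (145,195). I'll descend and grip.

```bash
python3 -m jog '[[[0.009,0,-0.2],[0,0,0]],[[0.009,0,-0.4],[0,0,0]],[[0.009,0,-0.55],[0,0,0]],[[0.009,0,-0.65],[0,0,0]],[[0.009,0,-0.705],[0,0,0]],[[0.009,0,-0.705],[0,0,0]]]'
python3 -m jog '[[[0,0,0],[0,0,0]],[[0,0,0],[0,0,0]],[[0,0,0],[0,0,0]],[[0,0,0],[0,0,0]],[[0,0,0],[0,0,0]],[[0,0,0],[0,0,0]]]' 0 60
python3 -m jog '[[[0,0,0.1],[0,0,0]],[[0,0,0.3],[0,0,0]],[[0,0,0.5],[0,0,0]],[[0,0,0.7],[0,0,0]],[[0,0,0.7],[0,0,0]]]'
python3 - <<'E'
from h import *
s=ctrl.read_state(); print(s["eef_pos"],yaw(s))
c=viewer.capture("wrist"); W=cloud(c,s); cv2.imwrite("pics/w2.png",c["frame"][:,:,::-1])
R=Ro.from_rotvec(s["eef_rot"]).as_matrix(); T=(W-s["eef_pos"])@R
hsv=cv2.cvtColor(c["frame"],cv2.COLOR_RGB2HSV)
m=(hsv[...,0]>10)&(hsv[...,0]<20)&(hsv[...,1]>230)&(abs(T[...,0])<.05)&(T[...,2]<.035)&(abs(T[...,1])<.012)
print(m.sum(),[np.round(np.percentile(T[m][:,i],[1,50,99])*1000,1) for i in range(3)])
E
```

```text
clock: 5.32
eef_pos: [0.425, -0.3142, 0.0356]
eef_rot: [0.327, -3.124, 0.0]
contact_force: [0.0, -0.2, 0.0]
width: 0.447
grasp_force: 0.0
clock: 6.08
eef_pos: [0.4253, -0.3146, 0.0363]
eef_rot: [-0.326, 3.124, -0.002]
contact_force: [0.3, 0.1, 6.9]
width: 0.103
grasp_force: 59.3
clock: 6.7
eef_pos: [0.4257, -0.3149, 0.1437]
eef_rot: [-0.326, 3.122, -0.006]
contact_force: [-0.3, -0.5, -1.7]
width: 0.108
grasp_force: 58.8
[ 0.42570748 -0.31493654  0.14370814] 11.930834271197302
6889 [array([-25.5,  11.3,  30.1]), array([-4.2,  0.5,  5.2]), array([-32.2, -30.7,  22. ])]
```

```bash
python3 -m jog '[[[0.04,0.2,0],[0,0,-0.07]],[[0.09,0.42,0],[0,0,-0.14]],[[0.14,0.63,0],[0,0,-0.21]],[[0.183,0.825,0],[0,0,-0.275]]]'
python3 -m jog '[[[0.04,0.2,0],[0,0,-0.07]],[[0.09,0.42,0],[0,0,-0.14]],[[0.14,0.63,0],[0,0,-0.21]],[[0.183,0.825,0],[0,0,-0.275]]]'
python3 -m jog '[[[0.04,0.2,0],[0,0,-0.07]],[[0.09,0.42,0],[0,0,-0.14]],[[0.14,0.63,0],[0,0,-0.21]],[[0.183,0.825,0],[0,0,-0.275]],[[0.183,0.825,0],[0,0,-0.275]],[[0.183,0.825,0],[0,0,-0.275]]]'
cat > m.py <<'E'
from h import *
s=ctrl.read_state(); print(s["eef_pos"],yaw(s))
c=viewer.capture("wrist"); W=cloud(c,s); cv2.imwrite("pics/w3.png",c["frame"][:,:,::-1]); z=W[...,2]
for l in("blue_tile","white_tile","red_tile"):
    for d in spotter.outline_of(c,l)[:1]:
        print(l,d["confidence"],rect(d["region"]&(z>.023)&(z<.034),W),np.nanmedian(z[d["region"]]))
u=np.array([.2028,.9792]); v=np.array([.9792,-.2028])
U=W[...,:2]@u; V=W[...,:2]@v
m=(z>.024)&(z<.034)&(V>.43)&(V<.54)
# visible gap: occupied U histogram for several V bands
for a in np.arange(.43,.54,.01):
    q=np.sort(U[m&(V>=a)&(V<a+.01)]); q=q[(q>.0)&(q<.22)]
    if len(q)<10: continue
    g=np.diff(q); k=[i for i in np.argsort(g)[::-1][:2] if g[i]>.003]; print(round(a,2),[(round(q[i]*1e3,1),round(q[i+1]*1e3,1)) for i in k])
p=s["eef_pos"]; print("tcp u,v",p[:2]@u,p[:2]@v)
R=Ro.from_rotvec(s["eef_rot"]).as_matrix(); T=(W-p)@R
hsv=cv2.cvtColor(c["frame"],cv2.COLOR_RGB2HSV)
m=(hsv[...,0]>10)&(hsv[...,0]<20)&(hsv[...,1]>230)&(abs(T[...,0])<.05)&(T[...,2]<.035)&(abs(T[...,1])<.012)
for lo in(-35,-20,0,15,25):
    k=m&(T[...,2]*1e3>lo)&(T[...,2]*1e3<lo+10)
    if k.sum()>9: print("spacer",lo,k.sum(),[np.round(np.percentile(T[k][:,i],[2,50,98])*1000,1) for i in range(3)],"UV",np.round(np.percentile(U[k],[2,98])*1e3,1),np.round(np.percentile(V[k],[2,98])*1e3,1))
E
python3 m.py
```

```text
clock: 7.25
eef_pos: [0.4522, -0.1892, 0.1399]
eef_rot: [0.109, -3.139, -0.001]
contact_force: [0.6, -0.3, -0.2]
width: 0.106
grasp_force: 58.7
clock: 7.75
eef_pos: [0.4796, -0.0655, 0.14]
eef_rot: [-0.106, -3.139, -0.0]
contact_force: [0.1, -0.3, -0.5]
width: 0.11
grasp_force: 58.7
clock: 8.5
eef_pos: [0.5069, 0.0568, 0.1401]
eef_rot: [-0.319, -3.124, 0.001]
contact_force: [0.3, 0.1, -1.0]
width: 0.104
grasp_force: 58.8
[0.50694033 0.05677619 0.14008373] -11.66456277035697
blue_tile 0.59 (21028, array([518.8, 105.2,  79.9, 110.3,  78.3])) 0.027452670967767157
white_tile 0.92 (26305, array([500. ,  -5.5, 109.9, 110.3,  78.1])) 0.027437751440650603
red_tile 0.66 (20964, array([ 474.8, -106.6,   86.8,  110.3,   78.3])) 0.027225947936223557
0.43 [(np.float64(151.2), np.float64(168.3)), (np.float64(34.9), np.float64(41.6))]
0.44 [(np.float64(151.2), np.float64(168.4)), (np.float64(35.0), np.float64(41.3))]
0.45 [(np.float64(151.1), np.float64(168.4)), (np.float64(35.1), np.float64(41.3))]
0.46 [(np.float64(151.0), np.float64(168.6)), (np.float64(35.0), np.float64(41.3))]
0.47 [(np.float6
[... 561 characters left out ...]
t64(41.1))]
tcp u,v 0.15840274710150112 0.4848817629848652
spacer -35 5743 [array([-24.7,   5.9,  30. ]), array([-3.9,  0.5,  5.1]), array([-32. , -30.8, -28. ])] UV [154.5 163.5] [454.9 509.6]
spacer -20 279 [array([11.3, 30. , 30.3]), array([-4.8,  0.5,  5. ]), array([-19.8, -15.4, -10.2])] UV [153.6 163.3] [454.6 473.6]
spacer 0 182 [array([29.6, 30. , 30.3]), array([-3.9,  0.5,  5. ]), array([0.2, 4.7, 9.8])] UV [154.5 163.3] [454.6 455.3]
spacer 15 137 [array([29.6, 30. , 30.3]), array([-3.8,  0.5,  4.8]), array([15.2, 19.7, 24.9])] UV [154.6 163.2] [454.6 455.3]
spacer 25 27 [array([29.7, 30. , 30.2]), array([-3.3,  0.5,  4.8]), array([25.1, 26. , 27.7])] UV [155.1 163.1] [454.6 455.2]
```

View pics/w3.png

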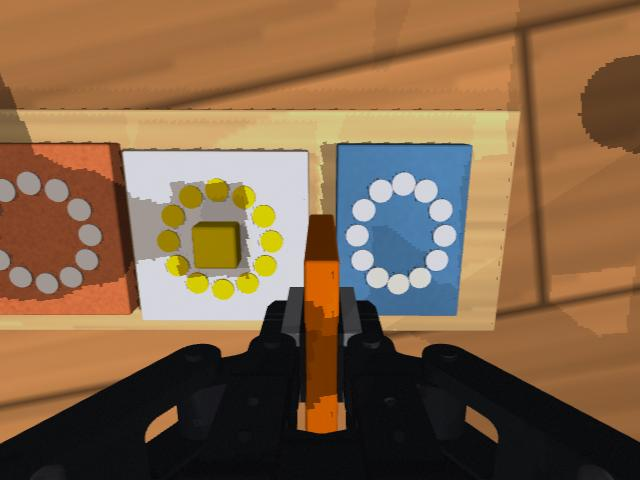

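The spacer hangs upright at (320,270), in line with the wide gap at (328,230). It needs about 0.9 mm toward blue and 3 mm along the gap.

```bash
python3 -m jog '[[[0.021,0.002,0],[0,0,0]],[[0.021,0.002,-0.15],[0,0,0]],[[0.021,0.002,-0.35],[0,0,0]],[[0.021,0.002,-0.45],[0,0,0]],[[0.021,0.002,-0.5],[0,0,0]],[[0.021,0.002,-0.55],[0,0,0]],[[0.021,0.002,-0.6],[0,0,0]],[[0.021,0.002,-0.63],[0,0,0]],[[0.021,0.002,-0.63],[0,0,0]]]'
```

```text
clock: 9.82
eef_pos: [0.5104, 0.0573, 0.0458]
eef_rot: [-0.32, -3.125, 0.0]
contact_force: [-0.2, 0.4, -0.8]
width: 0.109
grasp_force: 58.8
```

```bash
python3 -m jog '[[[0,0,-0.015],[0,0,0]],[[0,0,-0.03],[0,0,0]],[[0,0,-0.037],[0,0,0]],[[0,0,-0.037],[0,0,0]],[[0,0,-0.043],[0,0,0]],[[0,0,-0.043],[0,0,0]]]'
```

```text
clock: 10.58
eef_pos: [0.5106, 0.0573, 0.0403]
eef_rot: [0.32, 3.125, -0.0]
contact_force: [-6.1, -0.1, 12.8]
width: 0.108
grasp_force: 60.8
```

```bash
python3 -m jog '[[[0,0,-0.004],[0,0,0]],[[0,0,-0.008],[0,0,0]],[[0,0,-0.008],[0,0,0]],[[0,0,-0.008],[0,0,0]],[[0,0,-0.008],[0,0,0]]]'
python3 m.py | grep spacer
```

```text
clock: 11.2
eef_pos: [0.5107, 0.0574, 0.0402]
eef_rot: [0.32, 3.124, -0.0]
contact_force: [-14.6, -0.6, 32.0]
width: 0.106
grasp_force: 64.0
spacer -35 5779 [array([-24.7,   6.2,  30.1]), array([-4. ,  0.5,  5.1]), array([-32.1, -30.9, -28.1])] UV [155.8 164.9] [458.3 513.1]
spacer -20 280 [array([21.7, 30. , 30.4]), array([-4.5,  0.2,  5. ]), array([-19.9, -15.5, -10.3])] UV [155.3 164.7] [458.  466.7]
spacer 0 185 [array([29.7, 30.1, 30.4]), array([-4. ,  0.5,  4.9]), array([0.3, 4.8, 9.7])] UV [155.8 164.6] [458.  458.7]
spacer 15 134 [array([29.8, 30.1, 30.4]), array([-3.9,  0.4,  4.8]), array([15.3, 19.7, 24.8])] UV [155.8 164.6] [458.  458.7]
spacer 25 23 [array([29.9, 30.2, 30.3]), array([-3.7,  0.5,  4.4]), array([25.1, 25.5, 26.6])] UV [156.  164.1] [458.1 458.5]
```

Top is at 72 mm, fully home, pressed at 32 N. I'll ease off, release and rise.

```bash
python3 -m jog '[[[0,0,0.008],[0,0,0]],[[0,0,0.012],[0,0,0]],[[0,0,0.012],[0,0,0]]]'
python3 -m jog '[[[0,0,0],[0,0,0]],[[0,0,0],[0,0,0]],[[0,0,0],[0,0,0]],[[0,0,0],[0,0,0]]]' 40
python3 -m jog '[[[0,0,0.1],[0,0,0]],[[0,0,0.3],[0,0,0]],[[0,0,0.5],[0,0,0]],[[0,0,0.7],[0,0,0]],[[0,0,0.7],[0,0,0]],[[0,0,0.7],[0,0,0]]]'
cat > m2.py <<'E'
from h import *
import sys
s=ctrl.read_state(); print(s["eef_pos"],yaw(s))
c=viewer.capture("wrist"); W=cloud(c,s); cv2.imwrite(f"pics/{sys.argv[1]}.png",c["frame"][:,:,::-1]); z=W[...,2]
u=np.array([.2028,.9792]); v=np.array([.9792,-.2028])
for l,lo,hi in(("blue_tile",.023,.034),("white_tile",.023,.034),("white_tile",.039,.05),("spacer",.066,.08)):
    for d in spotter.outline_of(c,l)[:1]:
        m=d["region"]&(z>lo)&(z<hi)
        if m.sum()<20: continue
        n,r=rect(m,W); print(l,d["confidence"],n,r,"u,v",np.round([r[:2]@u,r[:2]@v],1),"z",np.median(z[m]))
p=s["eef_pos"][:2]; print("tcp u,v",p@u,p@v)
E
python3 m2.py w4
```

```text
clock: 11.78
eef_pos: [0.5106, 0.0573, 0.0403]
eef_rot: [0.32, 3.125, -0.0]
contact_force: [-1.8, 0.3, 5.2]
width: 0.11
grasp_force: 59.7
clock: 12.28
eef_pos: [0.5104, 0.0573, 0.0401]
eef_rot: [-0.32, -3.125, 0.0]
contact_force: [0.1, 0.2, -0.2]
width: 0.403
grasp_force: 0.0
clock: 13.02
eef_pos: [0.5103, 0.0573, 0.1452]
eef_rot: [0.32, 3.125, -0.0]
contact_force: [-0.6, -0.4, -0.7]
width: 0.399
grasp_force: 0.0
[0.51027966 0.0573201  0.14524752] -11.705012747905474
blue_tile 0.77 20725 [519.  105.2  80.2 110.5  78.3] u,v [208.3 486.9] z 0.027437468891062994
white_tile 0.92 26275 [499.8  -5.5 110.5 110.2  78.1] u,v [ 96.  490.5] z 0.02732572381699651
white_tile 0.92 1868 [499.8  -5.3  26.4  26.7  78.1] u,v [ 96.2 490.5] z 0.04302977754644767
spacer 0.66 2038 [510.5  58.2   9.9  60.   78.7] u,v [160.5 488.1] z 0.07112249882574945
tcp u,v 0.15961255236355068 0.488041326922512
```

View pics/w4.png

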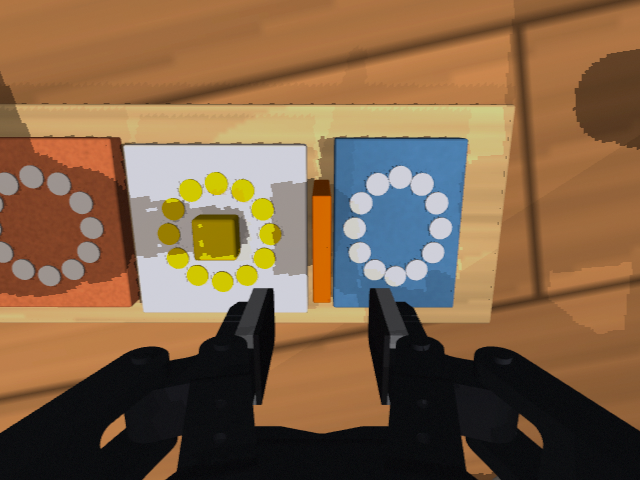

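The spacer stands free in the gap at (321,245). The knob is at (216,238). Next I'll pinch the knob.

```bash
python3 -m jog '[[[-0.035,-0.21,0],[0,0,0]],[[-0.071,-0.421,0],[0,0,0]],[[-0.071,-0.421,-0.2],[0,0,0]],[[-0.071,-0.421,-0.4],[0,0,0]],[[-0.071,-0.421,-0.55],[0,0,0]],[[-0.071,-0.421,-0.65],[0,0,0]],[[-0.071,-0.421,-0.7],[0,0,0]],[[-0.071,-0.421,-0.735],[0,0,0]],[[-0.071,-0.421,-0.758],[0,0,0]],[[-0.071,-0.421,-0.758],[0,0,0]]]' 53
python3 -m jog '[[[0,0,0],[0,0,0]],[[0,0,0],[0,0,0]],[[0,0,0],[0,0,0]],[[0,0,0],[0,0,0]],[[0,0,0],[0,0,0]]]' 0 50
```

```text
clock: 14.52
eef_pos: [0.4999, -0.0058, 0.0316]
eef_rot: [0.32, 3.125, -0.0]
contact_force: [0.7, 0.4, 0.6]
width: 0.53
grasp_force: 0.0
clock: 15.15
eef_pos: [0.5001, -0.0059, 0.032]
eef_rot: [0.32, 3.124, -0.0]
contact_force: [-1.8, -0.1, 6.2]
width: 0.286
grasp_force: 50.2
```

```bash
python3 -m jog '[[[0.002,0.01,0],[0,0,0]],[[0.004,0.02,0],[0,0,0]],[[0.006,0.03,0],[0,0,0]],[[0.008,0.038,0],[0,0,0]],[[0.0095,0.045,0],[0,0,0]],[[0.0095,0.045,0],[0,0,0]]]'
```

```text
clock: 15.9
eef_pos: [0.5016, 0.0006, 0.032]
eef_rot: [0.32, 3.124, -0.001]
contact_force: [-0.8, -3.0, 5.9]
width: 0.287
grasp_force: 50.1
```

```bash
python3 -m jog '[[[0.001,0.005,0],[0,0,0]],[[0.002,0.01,0],[0,0,0]],[[0.002,0.01,0],[0,0,0]],[[0.002,0.01,0],[0,0,0]]]'
```

```text
clock: 16.4
eef_pos: [0.5017, 0.0008, 0.032]
eef_rot: [0.32, 3.125, -0.005]
contact_force: [-2.8, -16.4, 6.3]
width: 0.285
grasp_force: 50.4
```

```bash
python3 -m jog '[[[0.0005,0.003,0],[0,0,0]],[[0.001,0.004,0],[0,0,0]],[[0.001,0.004,0],[0,0,0]],[[0.001,0.004,0],[0,0,0]],[[0.001,0.004,0],[0,0,0]],[[0.001,0.004,0],[0,0,0]]]'
python3 m2.py w5
python3 - <<'E'
from h import *
s=ctrl.read_state(); print(s["contact_force"],s["ft_torque"])
for n in("top","side"):
    c=viewer.capture(n); W=cloud(c); F=c["frame"]
    if n=="side": cv2.imwrite("pics/s5.png",cv2.resize(F[190:320,200:380],None,fx=4,fy=4,interpolation=cv2.INTER_CUBIC)[:,:,::-1])
    d=spotter.outline_of(c,"spacer")
    for e in d[:3]:
        p=W[e["region"]]; print(n,e["confidence"],e["pixel"],np.nanpercentile(p,95,0))
E
```

```text
clock: 17.15
eef_pos: [0.5017, 0.0009, 0.032]
eef_rot: [0.32, 3.125, -0.006]
contact_force: [-5.6, -22.7, 7.2]
width: 0.284
grasp_force: 50.5
[0.50170988 0.00085965 0.03204983] -11.704673803889513
blue_tile 0.58 25755 [517.   94.9  48.9 119.   88.5] u,v [197.8 487. ] z 0.027419840064248746
white_tile 0.9 53951 [501.7   1.6 109.9 110.6  78.4] u,v [103.3 490.9] z 0.027359918722302378
white_tile 0.9 5161 [500.9   1.8  25.5  26.5  78.9] u,v [103.3 490.1] z 0.043117707822049
spacer 0.95 5586 [508.8  60.9  11.1  56.3  78.7] u,v [162.8 485.9] z 0.07100862750239104
tcp u,v 0.10258853568834862 0.4910999735803917
[ -5.21376759 -23.32369408   7.55464747] [-3.78669480e+00  9.87599726e-01 -1.74634769e-03]
top 0.76 [482.9, 309.0] [ 0.43886795 -0.39387401  0.06190298]
side 0.83 [323.5, 397.7] [ 0.43935362 -0.40127299  0.05949784]
side 0.56 [261.9, 231.7] [0.49918494 0.06210801 0.06962067]
```

View pics/s5.png

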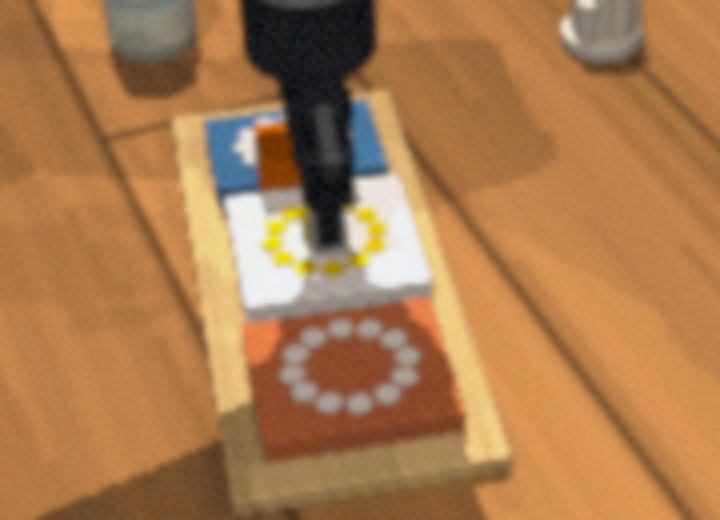

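View pics/w5.png

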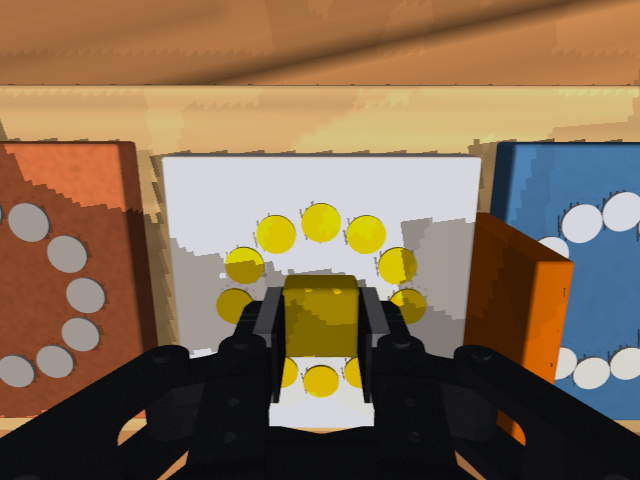

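The spacer stands clamped, with the white tile's edge at u=158.3, blue's at 168.3, and a 10.0 mm gap between them. One last check on whether the tile is flat.

```bash
python3 - <<'E'
from h import *
s=ctrl.read_state(); c=viewer.capture("wrist"); W=cloud(c,s)
u=np.array([.2028,.9792]); v=np.array([.9792,-.2028])
U=W[...,:2]@u; V=W[...,:2]@v; z=W[...,2]
for n,a,b in(("white",.05,.156),("red",-.06,.03),("blue",.172,.24)):
    m=(U>a)&(U<b)&(V>.44)&(V<.54)&(z>.022)&(z<.032)
    if m.sum()<100: continue
    A=np.c_[U[m]-.103,V[m]-.49,np.ones(m.sum())]; print(n,m.sum(),np.linalg.lstsq(A,z[m],rcond=None)[0])
E
```

```text
white 47403 [0.00029409 0.00324367 0.02753395]
red 27785 [0.0008715  0.00194498 0.02754754]
blue 21464 [0.00068289 0.00093189 0.02750796]
```

The tile is flat to within about 0.1 degree, parallel with its bonded neighbours, and held at about 23 N.

```bash
python3 -c "
from rig import ctrl
print(ctrl.sign_off())"
```

```text
the job is handed in; nothing more can be done
None
```

The job is handed in: the orange spacer was pressed fully home (32 N) in the wider gap, beside the blue tile, then released, and the arm is still holding the white tile flat against it at about 23 N; the verdict was not shown.

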